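Make up two stationery kits from the storeroom shelf

TASK

Make up the two kits for issue. The nearly square three-bay tray gets the tape gun lying flat in its long bay, the tin standing in its large square bay and one of the two markers standing in its small well; the slim two-bay tray gets the stapler standing on its base in the long bay and the other marker standing in the small well. Everything must rest on the floor of its own bay, and the glue bottle and the spare tape roll stay where they are.

Things in the scene. Friction and masses are not known exactly. Their poses are not given: they have to be found in the camera images.
- square_tray: fixed three-bay tray, nearly square, grey rims, white floors, 182 (x) by 180 (y) mm. Origin: centre of underside, axes along its sides. Floors 4 mm, rims and filler 16 mm above the shelf. Bays in its frame, mm: tape gun 174 (x) by 84 (y), centre (0, -44), gun along x either way round; tin 84 by 84, centre (-45, 44); marker well 46 by 46, centre (64, 44). Solid filler between tin and marker.
- slim_tray: fixed two-bay tray, long and narrow, grey rims, white floors, 236 (x) by 72 (y) mm. Origin: centre of underside, x along its length. Floors 4 mm, rims 16 mm above the shelf. Bays in its frame, mm: stapler 178 (x) by 64 (y), centre (25, 0), stapler along x either way round; marker well 46 by 46, centre (-91, 0).
- stapler: yellow desk stapler standing on its black base, 150 (x, length) by 38 (y) by 52 mm high, about 260 g. Origin: centre of its underside, z up. The yellow arm is 30 mm wide in y, at heights of 25 to 52 mm along nearly all the length: pinch it across y near the middle.
- tape_gun: small white hand tape gun lying flat on its side, 148 (x) by 56 (y) by 32 mm high, about 240 g. Origin: centre of its underside, z up. Handle: straight bar 26 mm wide (y), 32 mm high, from x -74 to +16 mm at y 0. Tape roll 56 mm across, 32 mm high with its hub, centred at x +41. Balances near x 0: pinch the handle across y at about x -6, clear of the roll.
- tin: stainless steel tin, clip-on lid shut, one rigid piece, upright, 52 mm in diameter, 59 mm tall, about 180 g. Clips on its +y and -y sides make it 60 mm wide in y at heights of 31 to 57 mm: pinch it across x. Origin: centre of its underside, z up.
- marker_a: violet marker pen, a plain cylinder 22 mm in diameter and 130 mm tall (with a small knob on the cap), about 35 g, standing upright on the shelf cap up. The two markers are alike and either may go into either kit. Origin: centre of its foot, z up along the pen.
- marker_b: violet marker pen, a plain cylinder 22 mm in diameter and 130 mm tall (with a small knob on the cap), about 35 g, standing upright on the shelf cap up. The two markers are alike and either may go into either kit. Origin: centre of its foot, z up along the pen.
- glue_bottle: white glue bottle standing at the far side, 40 mm in diameter, 100 mm tall; not part of a kit, must stay where it is. Origin: centre of its underside.
- tape_roll: spare roll of tape lying flat at the far side, 84 mm in diameter, 46 mm high; not part of a kit, must stay where it is. Origin: centre of its underside.
Things that resemble listed ones, but are neither listed nor needed, are in the scene too. What is meant by the stapler is not green or purple, and is the larger of those in its own colour.

How it is judged (in metres and radians):
At the end, for the whole second after the job is handed in: Each thing rests on the floor of its own bay (underside under 8 mm up), tilt under 0.1 rad (markers 0.12), still and released, centred in its bay to 16 x 17 mm (tape gun), 18 mm (tin), 17 x 16 mm (stapler), 15 mm (markers: one in each tray, either way) (x of tape_gun in the frame of square_tray between -0.016 and 0.016 m and y of tape_gun in the frame of square_tray between -0.061 and -0.027 m and z of tape_gun in the frame of square_tray between 0 and 0.008 m and angle between each of tape_gun, tin, stapler's own z axis and vertical below 0.1 rad and x of tin in the frame of square_tray between -0.063 and -0.027 m and y of tin in the frame of square_tray between 0.026 and 0.062 m and z of tin in the frame of square_tray between 0 and 0.008 m and x of stapler in the frame of slim_tray between 0.008 and 0.042 m and y of stapler in the frame of slim_tray between -0.016 and 0.016 m and z of stapler in the frame of slim_tray between 0 and 0.008 m and (((x of marker_a in the frame of square_tray between 0.049 and 0.079 m and y of marker_a in the frame of square_tray between 0.029 and 0.059 m and z of marker_a in the frame of square_tray between 0 and 0.008 m and angle between marker_a's own z axis and vertical below 0.12 rad) and (x of marker_b in the frame of slim_tray between -0.106 and -0.076 m and y of marker_b in the frame of slim_tray between -0.015 and 0.015 m and z of marker_b in the frame of slim_tray between 0 and 0.008 m and angle between marker_b's own z axis and vertical below 0.12 rad)) or ((x of marker_b in the frame of square_tray between 0.049 and 0.079 m and y of marker_b in the frame of square_tray between 0.029 and 0.059 m and z of marker_b in the frame of square_tray between 0 and 0.008 m and angle between marker_b's own z axis and vertical below 0.12 rad) and (x of marker_a in the frame of slim_tray between -0.106 and -0.076 m and y of marker_a in the frame of slim_tray between -0.015 and 0.015 m and z of marker_a in the frame of slim_tray between 0 and 0.008 m and angle between marker_a's own z axis and vertical below 0.12 rad))) and linear speed of each of stapler, tape_gun, tin, marker_a, marker_b below 0.02 m/s and angular speed of each of stapler, tape_gun, tin, marker_a, marker_b below 0.2 rad/s); the robot touches nothing.
It fails at once if the glue bottle is pushed more than 30 mm from its place or tipped over (distance of glue_bottle from where it was at the start of the episode above 0.03 m or angle between glue_bottle's own z axis and vertical above 0.5 rad).
It fails at once if the spare tape roll is pushed more than 30 mm from its place or tipped over (distance of tape_roll from where it was at the start of the episode above 0.03 m or angle between tape_roll's own z axis and vertical above 0.5 rad).
It also fails if it takes over 118 s, if anything falls off the work surface, if the arm or the gripper's body presses on something with over 40 N, if the wrist force passes 120 N, or if a joint passes its speed limit or range.

ROBOT

A 6-joint arm with a two-finger parallel gripper is mounted at the origin on the work surface. World frame = base frame: x ahead of the robot, y to its left, z up, the work surface at z = 0. Lengths are in m, angles in degrees, forces in N, time in s.
With the tool pointing down it reaches from about 0.375 to 0.9 m from the base axis. Payload 3.1 kg.
Tool frame: the origin (TCP) lies on the front face of the gripper's body, between the roots of the fingers; the fingertips stand 70 mm ahead of it and the grasp point (between the pads) lies 51 mm ahead of it (bot.tip_extent is the distance from the TCP to the fingertips, in m); z points along the fingers, x is the direction in which the jaws open and shut, and the axes are right-handed (so a half turn about z gives the same grasp; the last joint's range is limited). The gripper opens to 87 mm and grips with 3 to 60 N. Pads are 19 mm wide; open, the fingers measure 117 mm over their backs; the gripper's body (75 mm by 190 mm) begins 51 mm behind the grasp point.
Start: joints at [-10.227, 30.224, 82.088, -0, 67.689, -10.227], TCP at [0.625, 0, 0.292] pointing down, gripper open.
Joint ranges: [-176.69, 176.69], [-43.24, 126.21], [12.49, 139.97], [-82, 262], [0, 151.66], [-163.58, 163.58]. Speed limits (degrees/s): [159.86, 159.86, 180, 180, 180, 180].

INTERFACE

Orientations are given as a 3x3 rotation matrix whose columns are the frame's x, y, z axes.
In Python, from rig import bot, viewer, ticket gives the robot as it stands. The module is installed in compiled form; this text tells all that it offers.
- The arm moves only by the tool arm_command, never from a script. Its argument "targets" is a list of rows, each an object with "rot": the turn, a rotation vector about the tool's x, y, z in degrees, a list of three; "offset": the shift along the tool's x, y, z in cm, a list of three; "gripper": the closure, from 0 (fully open) to 1 (shut). A call has 1 to 8 rows; each row is the pose to reach, as a shift and turn from the pose commanded when the call began, along the tool's axes at that moment; what a row does not reach only later rows make up. A row lasts 1/10 s, in which the tool goes at most 50 mm and 8.59 degrees, less where a joint would pass 70% of its speed; a pose out of reach is approached as far as the arm can. A call with a gripper value outside its range is refused whole. The fingers move at their own pace and stop on an object; the grip force is fixed at half the most. Time passes only in rows, so rows that repeat a pose let the fingers close. It gives the time, the measured TCP pose, the force and the opening at its end, in the units of the state.
- bot.read_state(): the state, without advancing time (a new reading comes with each control period).
- viewer.capture(name): name is "scene" or "side" or "wrist"; returns a dict with "frame" (420x560x3 uint8, red, green, blue), "fx", "fy", "cx", "cy" (pixels), "D" ([k1, k2, p1, p2, k3] as OpenCV has them; the pictures are not rectified), "view" (4x4, takes a point from world to camera coordinates). Camera axes: x right, y down, z forward; pixel columns grow to the right and rows downward; lengths in m; the calibration is good to about 2 mm. A picture is of the moment at which its call begins. There is no depth.
- ticket.hand_in(): hands the job in, once; it reports no verdict.
The state is a dict: "time_s": time; "joint_positions": joint angles; "qvel": joint speeds; "tau": joint torques, N m; "position": TCP position; "tcp_rot": TCP orientation; "force": force on the tool from outside, world axes, zero at the start; "moment": the same for the moment, N m; "opening": opening from 0.0 (shut) to 1.0 (fully open).
Only numpy, scipy, OpenCV 4.12 (cv2) and the standard library are available. Lean on these libraries where they do the work, as an engineer would, in place of code of your own. Each camera call takes 0.05 s, during which the arm holds its last target. There are 200 camera calls.

## Working session

There is one attempt and no reset: what is moved stays moved. The work goes in short steps, Python scripts to look and compute and a tool call to move; the robot and the scene stay as the last step left them, time stands still between calls to the robot, and variables do not carry over. Pictures are saved under pics/ and viewed, about 12 in all and at most 16, crops included, and the job is handed in when it is done.

Besides the shell and the picture viewer there is one more tool, called after "Request:" as a command line: name --argument value ..., lists and objects as JSON in quotes. arm_command: Moves the arm, as the interface text tells. Its arguments: {"type":"object","properties":{"targets":{"type":"array"}},"required":["targets"]}

```bash
mkdir -p pics; cat > h.py <<'E'
import numpy as np, cv2
from rig import bot, viewer, ticket
def cap(n,save=None):
    c=viewer.capture(n)
    if save: cv2.imwrite('pics/'+save,cv2.cvtColor(c['frame'],cv2.COLOR_RGB2BGR))
    return c
def K(c): return np.array([[c['fx'],0,c['cx']],[0,c['fy'],c['cy']],[0,0,1.]])
def ground(c,pts,z):
    p=cv2.undistortPoints(np.array(pts,float).reshape(-1,1,2),K(c),np.array(c['D'],float)).reshape(-1,2)
    V=np.array(c['view']);R=V[:3,:3];o=-R.T@V[:3,3]
    d=np.c_[p,np.ones(len(p))]@R
    s=(z-o[2])/d[:,2]
    return o+d*s[:,None]
def proj(c,P):
    V=np.array(c['view']);r,_=cv2.Rodrigues(V[:3,:3])
    return cv2.projectPoints(np.array(P,float).reshape(-1,1,3),r,V[:3,3],K(c),np.array(c['D'],float))[0].reshape(-1,2)
E
python3 - <<'E'
from h import *
import pickle
S={n:cap(n,n+'0.png') for n in('scene','side')}
pickle.dump(S,open('s0.pkl','wb'))
for n in S: print(n,np.round(np.array(S[n]['view']),2).tolist(),S[n]['fx'])
E
```

```text
scene [[0.21, 0.98, 0.0, -0.11], [0.69, -0.15, -0.71, -0.28], [-0.69, 0.15, -0.71, 1.53], [0.0, 0.0, 0.0, 1.0]] 492.85814319296776
side [[0.81, -0.59, 0.01, -0.4], [-0.31, -0.44, -0.84, 0.17], [0.5, 0.68, -0.54, 1.02], [0.0, 0.0, 0.0, 1.0]] 544.0990624666687
```

View pics/scene0.png

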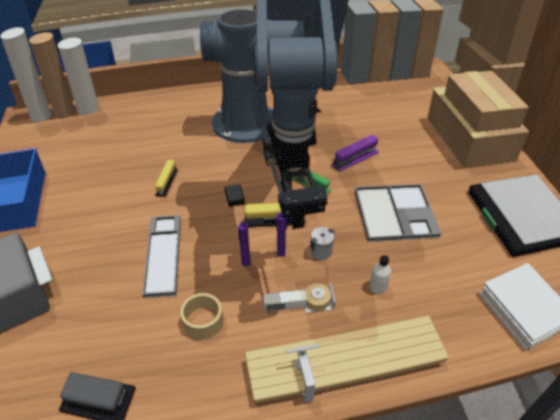

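View pics/side0.png

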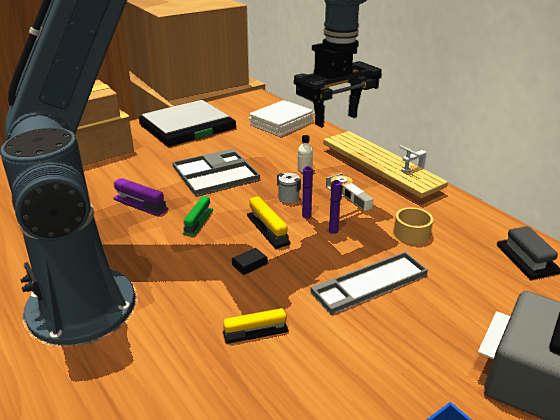

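The scene view shows two yellow staplers, at (165,178) and (262,212); in the side view they are at (255,325) and (268,218). The green one (313,183) and the purple one (355,152) are excluded. The slim tray is at (163,255), the square tray at (397,212), the markers at (244,243) and (281,235), the tin at (321,243) and the tape gun at (300,298). Next I measure both yellow staplers and enlarge the side view.

```bash
python3 - <<'E'
from h import *
import pickle
S=pickle.load(open('s0.pkl','rb'))
for n in S:
    c=S[n];f=c['frame'];hsv=cv2.cvtColor(f,cv2.COLOR_RGB2HSV)
    for nm,lo,hi,z in(('yel',(22,190,120),(32,255,255),.045),('vio',(125,100,30),(150,255,255),.0),):
        m=cv2.inRange(hsv,lo,hi)
        k,l,st,ce=cv2.connectedComponentsWithStats(m)
        for i in range(1,k):
            if st[i,4]>60:
                pts=np.argwhere(l==i)[:,::-1]
                if nm=='yel':
                    r=cv2.minAreaRect(ground(c,pts,z)[:,:2].astype(np.float32)*1000)
                    print(n,nm,st[i].tolist(),np.round(r[0]),np.round(r[1]),round(r[2]))
                else: print(n,nm,st[i].tolist(), 'bottom',pts[pts[:,1]>=pts[:,1].max()-3].mean(0),'top',pts[pts[:,1]<=pts[:,1].min()+3].mean(0))
f=S['side']['frame'][120:350,110:450]
cv2.imwrite('pics/c1.png',cv2.resize(f,None,fx=2.3,fy=2.3,interpolation=cv2.INTER_CUBIC)[:,:,::-1])
f=S['scene']['frame'][130:330,130:450]
cv2.imwrite('pics/c2.png',cv2.resize(f,None,fx=2.5,fy=2.5,interpolation=cv2.INTER_CUBIC)[:,:,::-1])
E
```

```text
scene vio [336, 136, 41, 26, 459] bottom [341.14285714 159.02857143] top [370.89189189 137.86486486]
scene vio [334, 150, 44, 21, 168] bottom [340.95238095 167.9047619 ] top [371.9        151.96666667]
scene vio [276, 213, 12, 43, 332] bottom [281.         253.38461538] top [280.         214.80952381]
scene vio [239, 222, 11, 44, 328] bottom [245.62962963 263.25925926] top [243.7037037  223.96296296]
side yel [250, 196, 37, 40, 631] [434.   3.] [168.  39.] 83
side yel [224, 308, 62, 25, 869] [ 228. -263.] [ 35. 109.] 70
side vio [302, 167, 11, 52, 437] bottom [306.33333333 216.04166667] top [307.33333333 168.63636364]
side vio [114, 179, 49, 26, 637] bottom [154.51351351 201.94594595] top [122.18367347 180.97959184]
side vio [329, 180, 13, 54, 481] bottom [333.03703704 231.07407407] top [336.30769231 182.        ]
side vio [114, 195, 54, 21, 287] bottom [155.9375  212.90625] top [121.51162791 197.1627907 ]
```

View pics/c1.png

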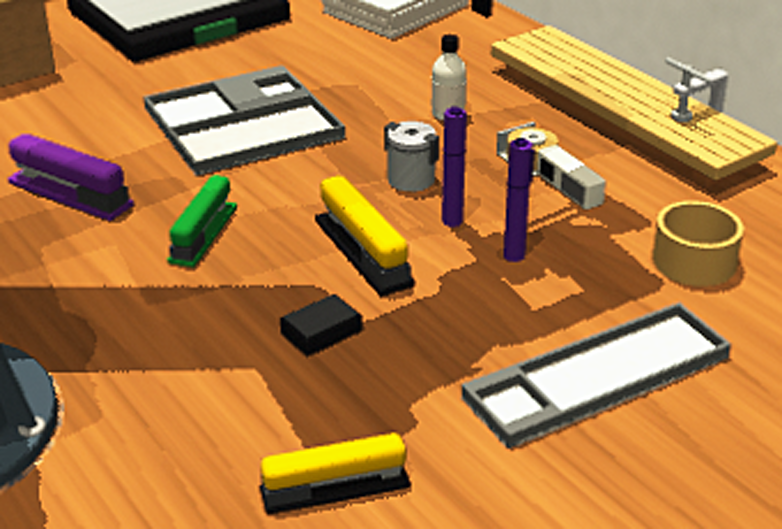

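View pics/c2.png

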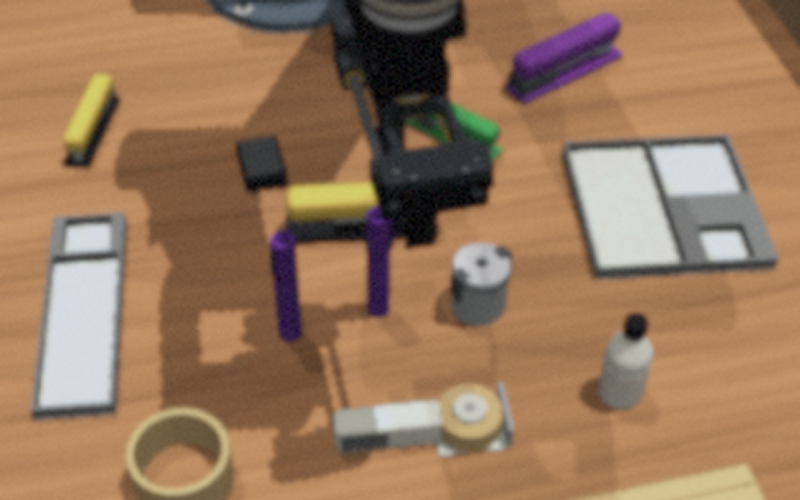

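Candidates: the larger yellow stapler, side (268,218) / c1 (365,235), is about 160 mm long. The other yellow one, at side (255,325), is about 109 mm. The larger one is the target, and the crop confirms it (yellow, black base). Now positions from hand-picked pixels.

```bash
python3 - <<'E'
from h import *
import pickle
S=pickle.load(open('s0.pkl','rb'))
def g(n,pts,z):
    p=np.array(pts,float); p=p/2.3+[110,120] if n=='side' else p/2.5+[130,130]
    return (ground(S[n],p,z)[:,:2]*1000).round()
for nm,z,a,b in(('sq',.016,[(567,145),(726,138),(775,262),(597,272)],[(145,98),(285,68),(345,128),(195,165)]),
 ('slim',.016,[(55,215),(126,213),(113,409),(34,410)],[(463,388),(681,307),(730,345),(510,438)]),
 ('tin',.059,[(482,261)],[(411,134)]),
 ('gun hub,end',.032,[(470,407),(337,411)],[(535,137),(594,184)]),
 ('roll',.046,[(180,455)],[(697,228)]),('glue',.0,[(623,400)],[(449,115)]),
 ('vio foot',0,[(289,335),(378,312)],[(514,256),(453,222)]),('vio top',.13,[(283,240),(377,216)],[(521,148),(455,115)]),
 ('stap arm top ends',.052,[(290,190)],[(325,183),(400,240)])):
    print(nm,'scene',g('scene',a,z).tolist(),'side',g('side',b,z).tolist())
w=cap('wrist','w0.png'); print(np.round(w['view'],3).tolist(),w['fx']); s=bot.read_state(); print(np.round(s['tcp_rot'],3).tolist(),s['position'],s['opening'],s['time_s'])
E
```

```text
sq scene [[383.0, 235.0], [408.0, 406.0], [585.0, 380.0], [559.0, 206.0]] side [[399.0, 410.0], [578.0, 382.0], [552.0, 208.0], [373.0, 233.0]]
slim scene [[374.0, -295.0], [386.0, -224.0], [622.0, -253.0], [610.0, -321.0]] side [[380.0, -229.0], [612.0, -257.0], [607.0, -322.0], [372.0, -299.0]]
tin scene [[560.0, 90.0]] side [[558.0, 89.0]]
gun hub,end scene [[695.0, 44.0], [675.0, -66.0]] side [[695.0, 44.0], [679.0, -68.0]]
roll scene [[701.0, -199.0]] side [[686.0, -203.0]]
glue scene [[695.0, 185.0]] side [[687.0, 188.0]]
vio foot scene [[560.0, -89.0], [550.0, -4.0]] side [[557.0, -86.0], [546.0, -1.0]]
vio top scene [[563.0, -88.0], [552.0, -5.0]] side [[548.0, -96.0], [538.0, -9.0]]
stap arm top ends scene [[425.0, -64.0]] side [[435.0, 67.0], [436.0, -60.0]]
[[1.0, -0.001, -0.002, -0.624], [-0.0, -0.953, 0.302, -0.035], [-0.002, -0.302, -0.953, 0.392], [0.0, 0.0, 0.0, 1.0]] 369.7768774484344
[[1.0, 0.0, -0.002], [0.0, -1.0, 0.0], [-0.002, -0.0, -1.0]] [6.24555227e-01 1.30095303e-04 2.91507424e-01] 1.00035632501351 0.15
```

View pics/w0.png

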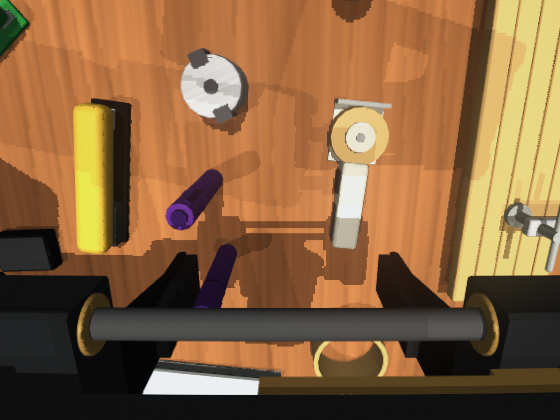

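The two views agree to a few mm. The wrist view shows the stapler at (94,175), the tin at (211,87) with clips at (198,58) and (224,112), and the gun hub at (360,138). Nothing blocks the near marker at about (548,-3) mm, so it goes first.

Request:
arm_command --targets '[{"rot": [0,0,0],"offset": [-7.7,0.3,0],"gripper": 0},{"rot": [0,0,0],"offset": [-7.7,0.3,0],"gripper": 0},{"rot": [0,0,0],"offset": [-7.7,0.3,5],"gripper": 0},{"rot": [0,0,0],"offset": [-7.7,0.3,10],"gripper": 0},{"rot": [0,0,0],"offset": [-7.7,0.3,14.6],"gripper": 0},{"rot": [0,0,0],"offset": [-7.7,0.3,14.6],"gripper": 0},{"rot": [0,0,0],"offset": [-7.7,0.3,14.6],"gripper": 1},{"rot": [0,0,0],"offset": [-7.7,0.3,14.6],"gripper": 1}]'

```text
time_s: 0.95
position: [0.5497, -0.0032, 0.1486]
tcp_rot: [[1.0, 0.0, 0.005], [0.0, -1.0, -0.001], [0.005, 0.001, -1.0]]
force: [0.4, -0.1, -0.6]
opening: 0.893
```

Request:
arm_command --targets '[{"rot": [0,0,0],"offset": [0,0,0],"gripper": 1},{"rot": [0,0,0],"offset": [0,0,0],"gripper": 1},{"rot": [0,0,0],"offset": [0,0,0],"gripper": 1},{"rot": [0,0,0],"offset": [0,0,0],"gripper": 1},{"rot": [0,0,0],"offset": [0,0,-5],"gripper": 1},{"rot": [0,0,0],"offset": [0,0,-9],"gripper": 1},{"rot": [0,0,0],"offset": [0,0,-14.6],"gripper": 1},{"rot": [0,0,0],"offset": [0,0,-14.6],"gripper": 1}]'

```text
time_s: 1.75
position: [0.551, -0.0034, 0.2985]
tcp_rot: [[1.0, 0.0, 0.013], [0.0, -1.0, -0.003], [0.013, 0.003, -1.0]]
force: [0.9, 0.3, 0.5]
opening: 0.173
```

Request:
arm_command --targets '[{"rot": [0,0,0],"offset": [0,0,0],"gripper": 1},{"rot": [0,0,0],"offset": [0,0,0],"gripper": 1}]'

```text
time_s: 1.95
position: [0.547, -0.0028, 0.2912]
tcp_rot: [[1.0, 0.0, -0.002], [0.0, -1.0, 0.0], [-0.002, -0.0, -1.0]]
force: [-0.5, 0.2, -1.7]
opening: 0.032
```

```bash
python3 - <<'E'
from h import *
c=cap('side'); f=c['frame'][0:300,150:450]; cv2.imwrite('pics/m1.png',cv2.resize(f,None,fx=2,fy=2)[:,:,::-1])
E
```

```text
(no output)
```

View pics/m1.png

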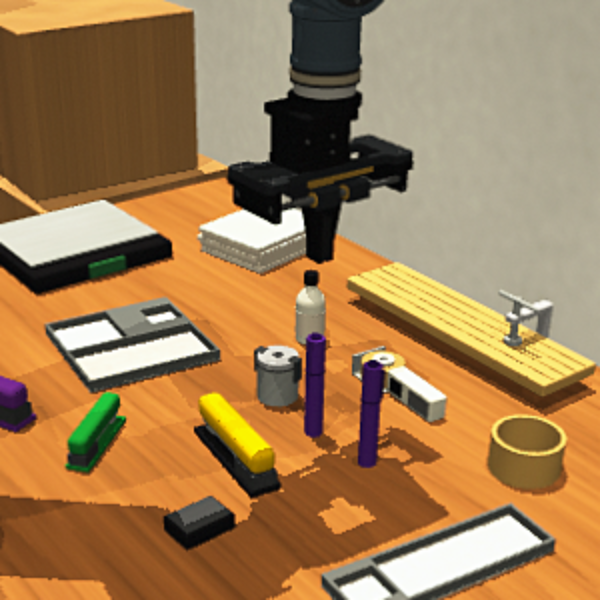

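The fingers need about 1.2 s to close, so I lifted too early. The marker still stands untouched at (315,385), so I try again.

Request:
arm_command --targets '[{"rot": [0,0,0],"offset": [0,0,0],"gripper": 0},{"rot": [0,0,0],"offset": [0,0,0],"gripper": 0},{"rot": [0,0,0],"offset": [0,0,0],"gripper": 0},{"rot": [0,0,0],"offset": [0,0,0],"gripper": 0},{"rot": [0,0,0],"offset": [0,0,0],"gripper": 0},{"rot": [0,0,0],"offset": [0,0,0],"gripper": 0},{"rot": [0,0,0],"offset": [0,0,0],"gripper": 0},{"rot": [0,0,0],"offset": [0,0,0],"gripper": 0}]'

```text
time_s: 2.8
position: [0.548, -0.003, 0.2923]
tcp_rot: [[1.0, -0.0, 0.0], [-0.0, -1.0, -0.0], [0.0, 0.0, -1.0]]
force: [-0.0, 0.1, -0.2]
opening: 0.667
```

Request:
arm_command --targets '[{"rot": [0,0,0],"offset": [0,0,0],"gripper": 0},{"rot": [0,0,0],"offset": [0,0,4],"gripper": 0},{"rot": [0,0,0],"offset": [0,0,8],"gripper": 0},{"rot": [0,0,0],"offset": [0,0,12],"gripper": 0},{"rot": [0,0,0],"offset": [0,0,14.6],"gripper": 0},{"rot": [0,0,0],"offset": [0,0,14.6],"gripper": 0},{"rot": [0,0,0],"offset": [0,0,14.6],"gripper": 1},{"rot": [0,0,0],"offset": [0,0,14.6],"gripper": 1}]'

```text
time_s: 3.6
position: [0.5492, -0.0032, 0.1478]
tcp_rot: [[1.0, 0.0, 0.003], [0.0, -1.0, -0.001], [0.003, 0.001, -1.0]]
force: [0.6, -0.2, -0.2]
opening: 0.895
```

Request:
arm_command --targets '[{"rot": [0,0,0],"offset": [0,0,0],"gripper": 1},{"rot": [0,0,0],"offset": [0,0,0],"gripper": 1},{"rot": [0,0,0],"offset": [0,0,0],"gripper": 1},{"rot": [0,0,0],"offset": [0,0,0],"gripper": 1},{"rot": [0,0,0],"offset": [0,0,0],"gripper": 1},{"rot": [0,0,0],"offset": [0,0,0],"gripper": 1},{"rot": [0,0,0],"offset": [0,0,0],"gripper": 1},{"rot": [0,0,0],"offset": [0,0,0],"gripper": 1}]'

```text
time_s: 4.4
position: [0.5479, -0.0029, 0.1461]
tcp_rot: [[1.0, -0.0, -0.0], [-0.0, -1.0, 0.0], [-0.0, -0.0, -1.0]]
force: [-0.0, 0.2, 0.9]
opening: 0.244
```

Request:
arm_command --targets '[{"rot": [0,0,0],"offset": [0,0,0],"gripper": 1},{"rot": [0,0,0],"offset": [0,0,0],"gripper": 1},{"rot": [0,0,0],"offset": [0,0,-3],"gripper": 1},{"rot": [0,0,0],"offset": [0,0,-6],"gripper": 1},{"rot": [0,0,0],"offset": [0,0,-10],"gripper": 1},{"rot": [0,0,0],"offset": [0,0,-14.6],"gripper": 1},{"rot": [0,0,0],"offset": [0,0,-14.6],"gripper": 1},{"rot": [0,0,0],"offset": [0,0,-14.6],"gripper": 1}]'

```text
time_s: 5.2
position: [0.5482, -0.003, 0.2933]
tcp_rot: [[1.0, 0.0, 0.003], [0.0, -1.0, -0.001], [0.003, 0.001, -1.0]]
force: [-0.5, 0.3, -0.6]
opening: 0.248
```

Request:
arm_command --targets '[{"rot": [0,0,0],"offset": [0,-3,0],"gripper": 1},{"rot": [0,0,0],"offset": [0,-7.5,0],"gripper": 1},{"rot": [0,0,0],"offset": [0,-12,0],"gripper": 1},{"rot": [0,0,0],"offset": [0,-16.5,0],"gripper": 1},{"rot": [0,0,0],"offset": [0,-21,0],"gripper": 1},{"rot": [0,0,0],"offset": [0,-25.5,0],"gripper": 1},{"rot": [0,0,0],"offset": [0,-30,0],"gripper": 1},{"rot": [0,0,0],"offset": [0.1,-34.5,0],"gripper": 1}]'

```text
time_s: 6.0
position: [0.5475, 0.3434, 0.2894]
tcp_rot: [[1.0, 0.0, -0.005], [0.0, -1.0, -0.002], [-0.005, 0.002, -1.0]]
force: [0.6, -0.4, 0.3]
opening: 0.245
```

Request:
arm_command --targets '[{"rot": [0,0,0],"offset": [0,0,0],"gripper": 1},{"rot": [0,0,0],"offset": [0,0,0],"gripper": 1},{"rot": [0,0,0],"offset": [0,0,0],"gripper": 1},{"rot": [0,0,0],"offset": [0,0,0],"gripper": 1},{"rot": [0,0,0],"offset": [0,0,4],"gripper": 1},{"rot": [0,0,0],"offset": [0,0,8],"gripper": 1},{"rot": [0,0,0],"offset": [0,0,11],"gripper": 1},{"rot": [0,0,0],"offset": [0,0,11],"gripper": 1}]'

```text
time_s: 6.8
position: [0.5465, 0.3393, 0.1777]
tcp_rot: [[1.0, -0.002, -0.01], [-0.002, -1.0, -0.004], [-0.01, 0.004, -1.0]]
force: [-0.9, -0.4, -1.5]
opening: 0.246
```

```bash
python3 - <<'E'
from h import *
c=cap('wrist','w1.png'); s=bot.read_state(); print(s['position'],s['opening'])
c=cap('side','m2.png'); f=c['frame'][90:290,150:350]; g=cv2.resize(f,None,fx=2.1,fy=2.1)
w=cv2.imread('pics/w1.png')[:,:,::-1]
w=cv2.resize(w,None,fx=.7,fy=.7); o=np.zeros((420,800,3),np.uint8); o[:,:g.shape[1]]=g[:420]; o[:w.shape[0],g.shape[1]:]=w[:, :800-g.shape[1]]
cv2.imwrite('pics/m2c.png',o[:,:,::-1])
E
```

```text
[0.54810431 0.34026066 0.18039313] 0.2428114161260093
```

View pics/m2c.png

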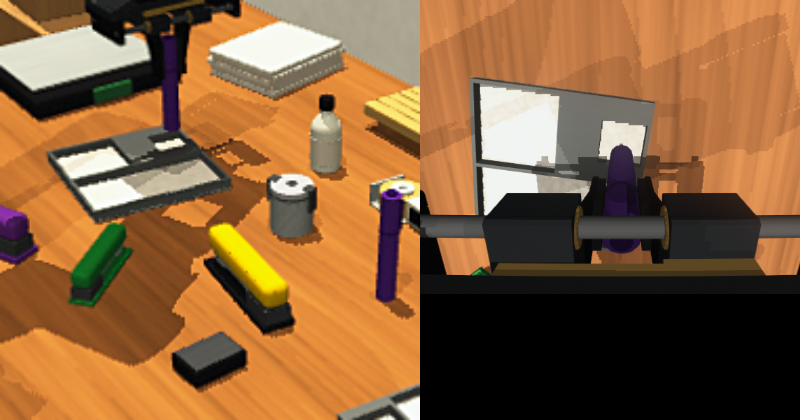

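Marker a hangs about 35 mm over the small well, seen at (622,140) in the wrist crop. I check the tray fit against this view.

```bash
python3 - <<'E'
from h import *
c=cap('wrist'); f=c['frame']
P=ground(c,[(74,113),(334,146)],.016)[:,:2]*1000; print(P.round())
print(proj(c,[[.5494,.3415,.004],[.4416,.3577,.004],[.548,.341,.034]]).round())
h=cv2.cvtColor(f,cv2.COLOR_RGB2HSV); m=cv2.inRange(h,(0,0,165),(180,70,255)); k,l,st,ce=cv2.connectedComponentsWithStats(m)
for i in range(1,k):
    if st[i,4]>300:
        p=np.argwhere(l==i)[:,::-1]; g=ground(c,p,.004)[:,:2]*1000; r=cv2.minAreaRect(g.astype(np.float32)); print(st[i],np.round(r[0]),np.round(r[1]),r[2])
E
```

```text
[[404. 413.]
 [582. 390.]]
[[287. 207.]
 [144. 187.]
 [285. 221.]]
[   83   126   111   113 10997] [437. 359.] [81. 81.] 81.95692443847656
[ 250  175   65   55 2308] [545. 344.] [43. 46.] 82.42488098144531
[  86  240  152   67 4574] [446. 276.] [ 61. 123.] 82.25511169433594
```

Agrees within about 4 mm. Lower and release.

Request:
arm_command --targets '[{"rot": [0,0,0],"offset": [-0.1,0,0],"gripper": 1},{"rot": [0,0,0],"offset": [-0.1,0,1],"gripper": 1},{"rot": [0,0,0],"offset": [-0.1,0,2],"gripper": 1},{"rot": [0,0,0],"offset": [-0.1,0,3],"gripper": 1},{"rot": [0,0,0],"offset": [-0.1,0,3.1],"gripper": 1},{"rot": [0,0,0],"offset": [-0.1,0,3.1],"gripper": 1},{"rot": [0,0,0],"offset": [-0.1,0,3.1],"gripper": 1},{"rot": [0,0,0],"offset": [-0.1,0,3.1],"gripper": 0.5}]'

```text
time_s: 7.75
position: [0.548, 0.3421, 0.1513]
tcp_rot: [[1.0, 0.0, 0.0], [0.0, -1.0, 0.0], [0.0, -0.0, -1.0]]
force: [-0.2, -0.3, -0.3]
opening: 0.284
```

Request:
arm_command --targets '[{"rot": [0,0,0],"offset": [0,0,0],"gripper": 0},{"rot": [0,0,0],"offset": [0,0,0],"gripper": 0},{"rot": [0,0,0],"offset": [0,0,0],"gripper": 0},{"rot": [0,0,0],"offset": [0,0,0],"gripper": 0},{"rot": [0,0,0],"offset": [0,0,-3],"gripper": 0},{"rot": [0,0,0],"offset": [0,0,-7],"gripper": 0},{"rot": [0,0,0],"offset": [0,0,-11],"gripper": 0},{"rot": [0,0,0],"offset": [0,0,-14.1],"gripper": 0}]'

```text
time_s: 8.55
position: [0.5484, 0.3422, 0.2949]
tcp_rot: [[1.0, -0.0, 0.002], [-0.0, -1.0, 0.001], [0.002, -0.001, -1.0]]
force: [0.3, 0.5, -0.0]
opening: 0.959
```

Request:
arm_command --targets '[{"rot": [0,0,0],"offset": [0.2,5,0],"gripper": 0},{"rot": [0,0,0],"offset": [0.4,10,0],"gripper": 0},{"rot": [0,0,0],"offset": [0.5,15,0],"gripper": 0},{"rot": [0,0,0],"offset": [0.6,20,0],"gripper": 0},{"rot": [0,0,0],"offset": [0.7,25,0],"gripper": 0},{"rot": [0,0,0],"offset": [0.8,30,0],"gripper": 0},{"rot": [0,0,0],"offset": [0.9,35,0],"gripper": 0},{"rot": [0,0,0],"offset": [1.0,40,0],"gripper": 0}]'

```text
time_s: 9.35
position: [0.5577, -0.0598, 0.2925]
tcp_rot: [[1.0, -0.0, 0.001], [-0.0, -1.0, -0.0], [0.001, 0.0, -1.0]]
force: [1.1, 0.5, -0.8]
opening: 0.998
```

Request:
arm_command --targets '[{"rot": [0,0,0],"offset": [0.1,3,0],"gripper": 0},{"rot": [0,0,0],"offset": [0.1,3,0],"gripper": 0},{"rot": [0,0,0],"offset": [0.1,3,0],"gripper": 0},{"rot": [0,0,0],"offset": [0.1,3,4],"gripper": 0},{"rot": [0,0,0],"offset": [0.1,3,8],"gripper": 0},{"rot": [0,0,0],"offset": [0.1,3,12],"gripper": 0},{"rot": [0,0,0],"offset": [0.1,3,14.6],"gripper": 0},{"rot": [0,0,0],"offset": [0.1,3,14.6],"gripper": 0}]'

```text
time_s: 10.15
position: [0.5564, -0.0851, 0.1428]
tcp_rot: [[1.0, 0.002, -0.008], [0.002, -1.0, 0.003], [-0.008, -0.003, -1.0]]
force: [-0.9, 0.2, 0.1]
opening: 1.004
```

Request:
arm_command --targets '[{"rot": [0,0,0],"offset": [0,0,0],"gripper": 1},{"rot": [0,0,0],"offset": [0,0,0],"gripper": 1},{"rot": [0,0,0],"offset": [0,0,0],"gripper": 1},{"rot": [0,0,0],"offset": [0,0,0],"gripper": 1},{"rot": [0,0,0],"offset": [0,0,0],"gripper": 1},{"rot": [0,0,0],"offset": [0,0,0],"gripper": 1},{"rot": [0,0,0],"offset": [0,0,0],"gripper": 1},{"rot": [0,0,0],"offset": [0,0,0],"gripper": 1}]'

```text
time_s: 10.95
position: [0.5589, -0.0879, 0.1463]
tcp_rot: [[1.0, -0.0, -0.0], [-0.0, -1.0, 0.0], [-0.0, -0.0, -1.0]]
force: [-1.1, -0.3, -0.5]
opening: 0.359
```

Request:
arm_command --targets '[{"rot": [0,0,0],"offset": [0,0,0],"gripper": 1},{"rot": [0,0,0],"offset": [0,0,0],"gripper": 1},{"rot": [0,0,0],"offset": [0,0,0],"gripper": 1},{"rot": [0,0,0],"offset": [0,0,-3],"gripper": 1},{"rot": [0,0,0],"offset": [0,0,-6],"gripper": 1},{"rot": [0,0,0],"offset": [0,0,-10],"gripper": 1},{"rot": [0,0,0],"offset": [0,0,-14.6],"gripper": 1},{"rot": [0,0,0],"offset": [0,0,-14.6],"gripper": 1}]'

```text
time_s: 11.75
position: [0.5623, -0.0888, 0.2987]
tcp_rot: [[1.0, 0.0, 0.013], [0.0, -1.0, -0.005], [0.013, 0.005, -1.0]]
force: [-0.1, -0.7, 0.3]
opening: 0.247
```

Request:
arm_command --targets '[{"rot": [0,0,0],"offset": [-2,2.2,0],"gripper": 1},{"rot": [0,0,0],"offset": [-5,5.7,0],"gripper": 1},{"rot": [0,0,0],"offset": [-8,9.2,0],"gripper": 1},{"rot": [0,0,0],"offset": [-11,12.7,0],"gripper": 1},{"rot": [0,0,0],"offset": [-14,16,0],"gripper": 1},{"rot": [0,0,0],"offset": [-15.4,17.7,0],"gripper": 1},{"rot": [0,0,0],"offset": [-15.4,17.7,0],"gripper": 1},{"rot": [0,0,0],"offset": [-15.4,17.7,0],"gripper": 1}]'

```text
time_s: 12.55
position: [0.4046, -0.2647, 0.2917]
tcp_rot: [[1.0, -0.002, -0.0], [-0.002, -1.0, 0.001], [-0.0, -0.001, -1.0]]
force: [0.7, -0.5, -0.3]
opening: 0.246
```

Request:
arm_command --targets '[{"rot": [0,0,0],"offset": [0,0,0],"gripper": 1},{"rot": [0,0,0],"offset": [0,0,3],"gripper": 1},{"rot": [0,0,0],"offset": [0,0,7],"gripper": 1},{"rot": [0,0,0],"offset": [0,0,11],"gripper": 1},{"rot": [0,0,0],"offset": [0,0,11],"gripper": 1},{"rot": [0,0,0],"offset": [0,0,11],"gripper": 1}]'

```text
time_s: 13.15
position: [0.4055, -0.2639, 0.1821]
tcp_rot: [[1.0, 0.002, -0.001], [0.002, -1.0, 0.001], [-0.001, -0.001, -1.0]]
force: [0.8, -0.5, -0.7]
opening: 0.25
```

```bash
python3 - <<'E'
from h import *
s=bot.read_state(); print(s['position'],s['opening'])
for n in('wrist','scene','side'):
    c=cap(n,'n2'+n+'.png'); f=c['frame']
    h=cv2.cvtColor(f,cv2.COLOR_RGB2HSV); m=cv2.inRange(h,(0,0,150),(180,60,255)); k,l,st,ce=cv2.connectedComponentsWithStats(m)
    for i in range(1,k):
        if st[i,4]>100:
            p=np.argwhere(l==i)[:,::-1]; g=ground(c,p,.004)[:,:2]*1000; r=cv2.minAreaRect(g.astype(np.float32))
            if 350<r[0][0]<650 and abs(r[0][1])<420: print(n,st[i],np.round(r[0]),np.round(r[1]),round(r[2],1))
E
```

```text
[ 0.40550136 -0.26394876  0.18209551] 0.25003646472413116
wrist [  317   177   237    97 16447] [ 520. -278.] [ 63. 176.] 83.3
wrist [ 272  182   46   56 1190] [ 409. -265.] [41. 35.] 83.6
wrist [257 214  17  19 192] [ 388. -275.] [16. 10.] 78.6
scene [ 358  189   44   48 1491] [467. 266.] [ 82. 166.] 82.2
scene [391 188  32  21 583] [435. 359.] [81. 76.] 78.1
scene [311 227  23  17 254] [513. 106.] [54. 46.] 22.7
scene [ 146  234   31   59 1521] [ 517. -279.] [ 64. 171.] 83.5
scene [376 265  15  13 121] [648. 211.] [32. 34.] 68.2
side [202 150  34  19 296] [527. 378.] [92. 74.] 81.1
side [ 173  160   84   31 1108] [483. 336.] [178. 175.] 82.0
side [279 173  20  10 135] [620. 174.] [50. 51.] 54.6
side [ 340  257   87   41 1451] [ 532. -271.] [ 57. 186.] 83.5
side [320 288  26  16 189] [ 409. -257.] [36. 37.] 83.9
```

The wrist view confirms the slim tray: its bay is at (520,-278) and the well at (405,-265).

Request:
arm_command --targets '[{"rot": [0,0,0],"offset": [0,0,1],"gripper": 1},{"rot": [0,0,0],"offset": [0,0,2],"gripper": 1},{"rot": [0,0,0],"offset": [0,0,3],"gripper": 1},{"rot": [0,0,0],"offset": [0,0,3.1],"gripper": 1},{"rot": [0,0,0],"offset": [0,0,3.1],"gripper": 1},{"rot": [0,0,0],"offset": [0,0,3.1],"gripper": 1},{"rot": [0,0,0],"offset": [0,0,3.1],"gripper": 0.5},{"rot": [0,0,0],"offset": [0,0,3.1],"gripper": 0}]'

```text
time_s: 14.1
position: [0.4051, -0.2649, 0.1515]
tcp_rot: [[1.0, -0.0, 0.0], [-0.0, -1.0, -0.0], [0.0, 0.0, -1.0]]
force: [-0.4, 0.3, -0.1]
opening: 0.351
```

Request:
arm_command --targets '[{"rot": [0,0,0],"offset": [0,0,0],"gripper": 0},{"rot": [0,0,0],"offset": [0,0,0],"gripper": 0},{"rot": [0,0,0],"offset": [0,0,0],"gripper": 0},{"rot": [0,0,0],"offset": [0,0,0],"gripper": 0},{"rot": [0,0,0],"offset": [0,0,-3],"gripper": 0},{"rot": [0,0,0],"offset": [0,0,-7],"gripper": 0},{"rot": [0,0,0],"offset": [0,0,-11],"gripper": 0},{"rot": [0,0,0],"offset": [0,0,-14.1],"gripper": 0}]'

```text
time_s: 14.9
position: [0.4051, -0.2649, 0.2944]
tcp_rot: [[1.0, 0.0, 0.001], [0.0, -1.0, -0.001], [0.001, 0.001, -1.0]]
force: [-0.0, -0.4, -0.2]
opening: 0.984
```

```bash
python3 - <<'E'
from h import *
import pickle
S=pickle.load(open('s0.pkl','rb'))
print('clamp')
def g(n,p,z): return (ground(S[n],[p],z)[0,:2]*1000).round().tolist()
for z in (.03,.05,.07,.09): print(z,g('scene',(302,349),z),g('side',(717/2.3+110-2,72/2.3+120),z))
c=cap('scene'); f=c['frame'][150:310,120:420]; cv2.imwrite('pics/v3.png',cv2.resize(f,None,fx=2.6,fy=2.6,interpolation=cv2.INTER_CUBIC)[:,:,::-1])
# stapler axis
for n in('scene','side'):
    c=cap(n); h=cv2.cvtColor(c['frame'],cv2.COLOR_RGB2HSV); m=cv2.inRange(h,(20,150,100),(34,255,255)); k,l,st,ce=cv2.connectedComponentsWithStats(m)
    for i in range(1,k):
        if st[i,4]>150:
            p=np.argwhere(l==i)[:,::-1]; q=ground(c,p,.045)[:,:2]*1000; r=cv2.minAreaRect(q.astype(np.float32))
            u=np.linalg.eigh(np.cov(q.T))[1][:,1]
            print(n,st[i],np.round(r[0]),np.round(r[1]),round(r[2],1),q.mean(0).round(),np.degrees(np.arctan2(u[1],u[0])))
E
```

```text
clamp
0.03 [815.0, -20.0] [987.0, 46.0]
0.05 [826.0, -23.0] [953.0, 19.0]
0.07 [837.0, -27.0] [920.0, -8.0]
0.09 [848.0, -30.0] [886.0, -35.0]
scene [157 161  17  27 195] [ 251. -253.] [ 24. 105.] 70.1 [ 251. -251.] 160.3847090429669
scene [245 209  59   9 256] [456.  -1.] [139.  21.] 80.7 [456.  -1.] 82.27094700983632
side [249 196  38  41 682] [433.   2.] [171.  40.] 83.0 [433.  -3.] 79.82640224060984
side [224 308  63  25 907] [ 228. -264.] [ 36. 110.] 69.9 [ 227. -264.] 160.31431098336233
```

View pics/v3.png

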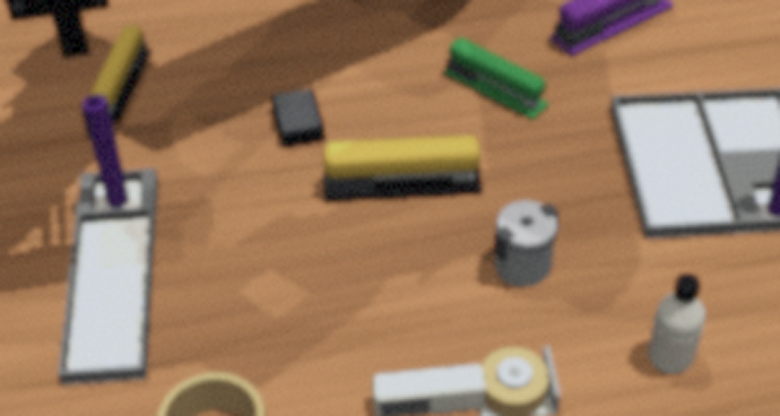

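Marker b stands in the slim well (118,195). The larger yellow stapler is at (400,160) in the crop. Next a symmetric wrist look from x=435.

Request:
arm_command --targets '[{"rot": [0,0,0],"offset": [0.5,-5,0],"gripper": 0},{"rot": [0,0,0],"offset": [1.5,-10,0],"gripper": 0},{"rot": [0,0,0],"offset": [3,-15,0],"gripper": 0},{"rot": [0,0,0],"offset": [3,-19.5,0],"gripper": 0},{"rot": [0,0,0],"offset": [3,-19.5,0],"gripper": 0},{"rot": [0,0,0],"offset": [3,-19.5,0],"gripper": 0},{"rot": [0,0,0],"offset": [3,-19.5,0],"gripper": 0}]'

```text
time_s: 15.75
position: [0.4349, -0.0705, 0.2915]
tcp_rot: [[1.0, -0.0, -0.001], [-0.0, -1.0, 0.0], [-0.001, -0.0, -1.0]]
force: [-0.5, -0.2, 0.1]
opening: 1.002
```

```bash
python3 - <<'E'
from h import *
c=cap('wrist','w4.png'); h=cv2.cvtColor(c['frame'],cv2.COLOR_RGB2HSV); m=cv2.inRange(h,(20,150,80),(34,255,255)); k,l,st,ce=cv2.connectedComponentsWithStats(m)
for i in range(1,k):
    if st[i,4]>300:
        p=np.argwhere(l==i)[:,::-1]; q=ground(c,p,.05)[:,:2]*1000; r=cv2.minAreaRect(q.astype(np.float32)); u=np.linalg.eigh(np.cov(q.T))[1][:,1]
        print(st[i],np.round(r[0]),np.round(r[1]),round(r[2],1),q.mean(0).round(),np.degrees(np.arctan2(u[1],u[0])))
s=bot.read_state();print(s['position'])
E
```

```text
[ 266   15   54  170 5643] [438.   4.] [142.  30.] 81.8 [438.   8.] 81.71908862096325
[ 0.43498989 -0.0709814   0.29170125]
```

View pics/w4.png

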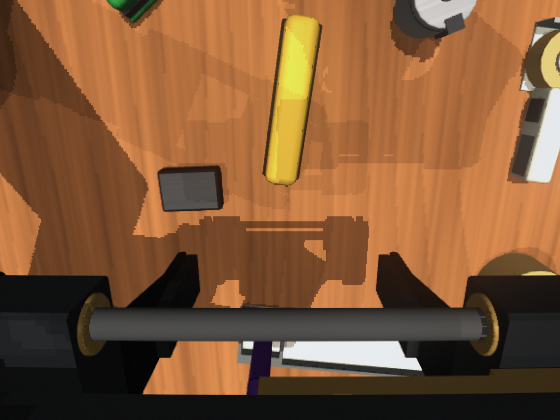

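The stapler arm measures 142x30 mm, centred at (438,4), with its axis at 81.8°. The jaw yaw is therefore −8.2°.

Request:
arm_command --targets '[{"rot": [0,0,4],"offset": [0.1,-3.7,0],"gripper": 0},{"rot": [0,0,8.2],"offset": [0.3,-7.4,0],"gripper": 0},{"rot": [0,0,8.2],"offset": [0.3,-7.4,0],"gripper": 0},{"rot": [0,0,8.2],"offset": [0.3,-7.4,4],"gripper": 0},{"rot": [0,0,8.2],"offset": [0.3,-7.4,8],"gripper": 0},{"rot": [0,0,8.2],"offset": [0.3,-7.4,12],"gripper": 0},{"rot": [0,0,8.2],"offset": [0.3,-7.4,16],"gripper": 0},{"rot": [0,0,8.2],"offset": [0.3,-7.4,18],"gripper": 0}]'

```text
time_s: 16.6
position: [0.4374, 0.0024, 0.1094]
tcp_rot: [[0.989, -0.145, -0.003], [-0.145, -0.989, 0.001], [-0.004, -0.0, -1.0]]
force: [-0.6, -0.4, 0.7]
opening: 1.002
```

Request:
arm_command --targets '[{"rot": [0,0,0],"offset": [0,0,1.2],"gripper": 0},{"rot": [0,0,0],"offset": [0,0,2.3],"gripper": 0},{"rot": [0,0,0],"offset": [0,0,2.3],"gripper": 0},{"rot": [0,0,0],"offset": [0,0,2.3],"gripper": 1},{"rot": [0,0,0],"offset": [0,0,2.3],"gripper": 1},{"rot": [0,0,0],"offset": [0,0,2.3],"gripper": 1},{"rot": [0,0,0],"offset": [0,0,2.3],"gripper": 1},{"rot": [0,0,0],"offset": [0,0,2.3],"gripper": 1}]'

```text
time_s: 17.4
position: [0.4382, 0.0042, 0.0897]
tcp_rot: [[0.99, -0.142, 0.001], [-0.142, -0.99, -0.0], [0.001, 0.0, -1.0]]
force: [0.2, -0.2, 0.0]
opening: 0.628
```

Request:
arm_command --targets '[{"rot": [0,0,0],"offset": [0,0,0],"gripper": 1},{"rot": [0,0,0],"offset": [0,0,0],"gripper": 1},{"rot": [0,0,0],"offset": [0,0,0],"gripper": 1},{"rot": [0,0,0],"offset": [0,0,0],"gripper": 1},{"rot": [0,0,0],"offset": [0,0,0],"gripper": 1},{"rot": [0,0,0],"offset": [0,0,0],"gripper": 1},{"rot": [0,0,0],"offset": [0,0,0],"gripper": 1},{"rot": [0,0,0],"offset": [0,0,0],"gripper": 1}]'

```text
time_s: 18.2
position: [0.4379, 0.0042, 0.0892]
tcp_rot: [[0.99, -0.143, -0.0], [-0.143, -0.99, 0.0], [-0.0, -0.0, -1.0]]
force: [-0.1, -0.4, 1.7]
opening: 0.34
```

Request:
arm_command --targets '[{"rot": [0,0,0],"offset": [0,0,-2],"gripper": 1},{"rot": [0,0,0],"offset": [0,0,-5],"gripper": 1},{"rot": [0,0,0],"offset": [0,0,-9],"gripper": 1},{"rot": [0,0,0],"offset": [0,0,-13],"gripper": 1},{"rot": [0,0,0],"offset": [0,0,-17],"gripper": 1},{"rot": [0,0,0],"offset": [0,0,-20.3],"gripper": 1},{"rot": [0,0,0],"offset": [0,0,-20.3],"gripper": 1}]'

```text
time_s: 18.9
position: [0.44, 0.0037, 0.296]
tcp_rot: [[0.99, -0.142, 0.01], [-0.142, -0.99, -0.002], [0.01, 0.001, -1.0]]
force: [0.7, -0.4, -2.7]
opening: 0.342
```

Request:
arm_command --targets '[{"rot": [0,0,6],"offset": [0.6,1.4,0],"gripper": 1},{"rot": [0,0,13],"offset": [1.7,3.7,0],"gripper": 1},{"rot": [0,0,20],"offset": [2.7,6,0],"gripper": 1},{"rot": [0,0,28],"offset": [3.8,8.4,0],"gripper": 1},{"rot": [0,0,36],"offset": [4.9,10.8,0],"gripper": 1},{"rot": [0,0,44.2],"offset": [6.1,13.4,0],"gripper": 1},{"rot": [0,0,44.2],"offset": [6.1,13.4,0],"gripper": 1}]'

```text
time_s: 19.6
position: [0.4802, -0.1404, 0.2906]
tcp_rot: [[0.606, -0.795, 0.0], [-0.795, -0.606, -0.001], [0.001, 0.001, -1.0]]
force: [0.6, 0.4, -3.3]
opening: 0.34
```

Request:
arm_command --targets '[{"rot": [0,0,6],"offset": [1.8,0.7,0],"gripper": 1},{"rot": [0,0,13],"offset": [4,1.6,0],"gripper": 1},{"rot": [0,0,20],"offset": [6.2,2.4,0],"gripper": 1},{"rot": [0,0,28],"offset": [8.6,3.4,0],"gripper": 1},{"rot": [0,0,36],"offset": [11.1,4.3,0],"gripper": 1},{"rot": [0,0,44.2],"offset": [13.7,5.4,0],"gripper": 1},{"rot": [0,0,44.2],"offset": [13.7,5.4,0],"gripper": 1},{"rot": [0,0,44.2],"offset": [13.7,5.4,0],"gripper": 1}]'

```text
time_s: 20.4
position: [0.5191, -0.2779, 0.2902]
tcp_rot: [[-0.114, -0.993, -0.003], [-0.993, 0.114, 0.003], [-0.003, 0.004, -1.0]]
force: [0.3, 0.7, -3.1]
opening: 0.344
```

Request:
arm_command --targets '[{"rot": [0,0,0],"offset": [0,0,3],"gripper": 1},{"rot": [0,0,0],"offset": [0,0,7],"gripper": 1},{"rot": [0,0,0],"offset": [0,0,11],"gripper": 1},{"rot": [0,0,0],"offset": [0,0,14],"gripper": 1},{"rot": [0,0,0],"offset": [0,0,15],"gripper": 1},{"rot": [0,0,0],"offset": [0,0,15],"gripper": 1},{"rot": [0,0,0],"offset": [0,0,15],"gripper": 1}]'

```text
time_s: 21.1
position: [0.5206, -0.2785, 0.1432]
tcp_rot: [[-0.114, -0.993, 0.001], [-0.993, 0.114, -0.001], [0.001, -0.001, -1.0]]
force: [1.3, -0.0, -2.8]
opening: 0.341
```

```bash
python3 - <<'E'
from h import *
s=bot.read_state();print(s['position'],s['opening'],s['tcp_rot'].round(3).tolist() if hasattr(s['tcp_rot'],'round') else s['tcp_rot'])
a=cap('side')['frame'][150:340,250:450]; b=cap('wrist')['frame']
a=cv2.resize(a,(400,380)); b=cv2.resize(b,(400,300)); o=np.zeros((380,800,3),np.uint8); o[:,:400]=a; o[:300,400:]=b
cv2.imwrite('pics/p5.png',o[:,:,::-1])
E
```

```text
[ 0.52062456 -0.27850654  0.143235  ] 0.3408993156427504 [[-0.114, -0.993, 0.001], [-0.993, 0.114, -0.001], [0.001, -0.001, -1.0]]
```

View pics/p5.png

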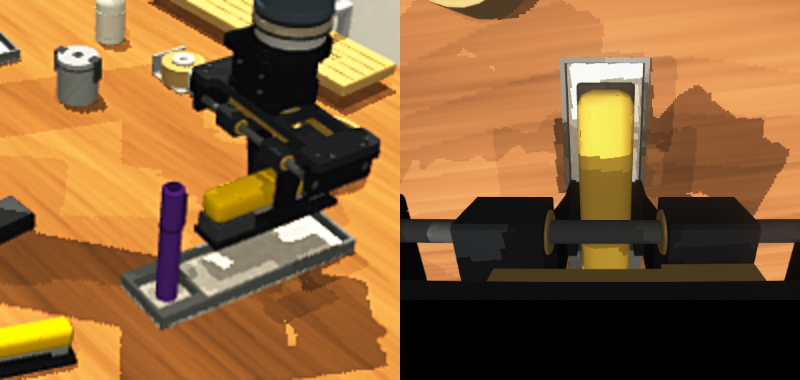

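Stapler is lined up over its bay, marker b upright. Lower and release.

Request:
arm_command --targets '[{"rot": [0,0,0],"offset": [0,0,1.5],"gripper": 1},{"rot": [0,0,0],"offset": [0,0,3],"gripper": 1},{"rot": [0,0,0],"offset": [0,0,4.2],"gripper": 1},{"rot": [0,0,0],"offset": [0,0,4.8],"gripper": 1},{"rot": [0,0,0],"offset": [0,0,4.8],"gripper": 1},{"rot": [0,0,0],"offset": [0,0,4.8],"gripper": 1},{"rot": [0,0,0],"offset": [0,0,4.8],"gripper": 0.4},{"rot": [0,0,0],"offset": [0,0,4.8],"gripper": 0.2}]'

```text
time_s: 22.0
position: [0.5205, -0.2789, 0.0948]
tcp_rot: [[-0.115, -0.993, 0.001], [-0.993, 0.115, -0.001], [0.001, -0.001, -1.0]]
force: [0.8, 0.4, -0.8]
opening: 0.446
```

Request:
arm_command --targets '[{"rot": [0,0,0],"offset": [0,0,0],"gripper": 0.2},{"rot": [0,0,0],"offset": [0,0,0],"gripper": 0.2},{"rot": [0,0,0],"offset": [0,0,0],"gripper": 0.2},{"rot": [0,0,0],"offset": [0,0,-4],"gripper": 0.2},{"rot": [0,0,0],"offset": [0,0,-8],"gripper": 0},{"rot": [0,0,0],"offset": [0,0,-12],"gripper": 0},{"rot": [0,0,0],"offset": [0,0,-16],"gripper": 0},{"rot": [0,0,0],"offset": [0,0,-19.8],"gripper": 0}]'

```text
time_s: 22.8
position: [0.5199, -0.2785, 0.2942]
tcp_rot: [[-0.115, -0.993, 0.0], [-0.993, 0.115, -0.0], [0.0, -0.0, -1.0]]
force: [-0.6, 0.0, -0.1]
opening: 0.986
```

Request:
arm_command --targets '[{"rot": [0,0,-8],"offset": [-2,-1.2,0],"gripper": 0},{"rot": [0,0,-16],"offset": [-4,-2.5,0],"gripper": 0},{"rot": [0,0,-24],"offset": [-6,-3.8,0],"gripper": 0},{"rot": [0,0,-32],"offset": [-8,-5,0],"gripper": 0},{"rot": [0,0,-40],"offset": [-10,-6,0],"gripper": 0},{"rot": [0,0,-43.7],"offset": [-11.2,-6.8,0],"gripper": 0},{"rot": [0,0,-43.7],"offset": [-11.2,-6.8,0],"gripper": 0}]'

```text
time_s: 23.5
position: [0.6012, -0.1735, 0.2922]
tcp_rot: [[0.605, -0.796, 0.0], [-0.796, -0.605, 0.0], [-0.0, -0.0, -1.0]]
force: [0.4, -0.6, -0.0]
opening: 1.001
```

Request:
arm_command --targets '[{"rot": [0,0,-8],"offset": [-0.6,-2.3,0],"gripper": 0},{"rot": [0,0,-16],"offset": [-1.2,-4.6,0],"gripper": 0},{"rot": [0,0,-24],"offset": [-1.8,-6.9,0],"gripper": 0},{"rot": [0,0,-32],"offset": [-2.5,-9.2,0],"gripper": 0},{"rot": [0,0,-40],"offset": [-3.1,-11.5,0],"gripper": 0},{"rot": [0,0,-43.7],"offset": [-3.5,-12.6,0],"gripper": 0},{"rot": [0,0,-43.7],"offset": [-3.5,-12.6,0],"gripper": 0},{"rot": [0,0,-43.7],"offset": [-3.5,-12.6,0],"gripper": 0}]'

```text
time_s: 24.3
position: [0.6793, -0.0721, 0.292]
tcp_rot: [[0.987, -0.162, -0.001], [-0.162, -0.987, -0.001], [-0.001, 0.001, -1.0]]
force: [0.5, -0.1, 0.4]
opening: 1.001
```

```bash
python3 - <<'E'
from h import *
import pickle
s=bot.read_state();print(s['position'],np.round(s['tcp_rot'],3).tolist())
c=cap('wrist','w6.png'); pickle.dump(c,open('w6.pkl','wb'))
E
```

```text
[ 0.67926242 -0.07208068  0.29199699] [[0.987, -0.162, -0.001], [-0.162, -0.987, -0.001], [-0.001, 0.001, -1.0]]
```

View pics/w6.png

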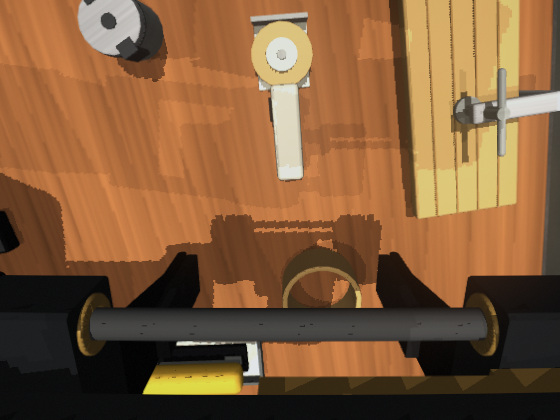

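The wrist view shows the gun hub at (281,54), the handle running from (285.5,92) to (291,177), and the tin at (109,21).

```bash
python3 - <<'E'
from h import *
import pickle
c=pickle.load(open('w6.pkl','rb'))
p=ground(c,[(281,54),(285.5,92),(291,177)],.032)[:,:2]*1000; print(p.round())
for a,b in((0,2),(1,2)):
    d=p[a]-p[b]; print(np.degrees(np.arctan2(d[1],d[0])))
d=(p[0]-p[2]);d/=np.linalg.norm(d); print('origin',p[0]-41*d,'grasp',p[0]-47*d, 'from end',p[2]+68*d)
print('tin',ground(c,[(109,21)],.059)*1000)
S=pickle.load(open('s0.pkl','rb'))['side']
w=dict(c); w['view']=np.array([[1,-.001,-.002,-.624],[0,-.953,.302,-.035],[-.002,-.302,-.953,.392],[0,0,0,1]])
q=ground(w,[(211,87),(198,58),(224,112)],.058)[:,:2]*1000; print(q.round(),np.degrees(np.arctan2(*(q[1]-q[2])[::-1])))
E
```

```text
[[693.  44.]
 [691.  12.]
 [684. -67.]]
85.32796443896238
84.40496951388153
origin [689.45481649   3.22498579] grasp [688.96610408  -2.75507777] from end [689.25404994   0.76833294]
tin [[560.95790021  89.16361337  59.        ]]
[[560.  89.]
 [551. 112.]
 [570.  69.]] 114.0377296167556
```

Request:
arm_command --targets '[{"rot": [0,0,-3.7],"offset": [-0.1,-4,0],"gripper": 0},{"rot": [0,0,-3.7],"offset": [-0.2,-7.1,0],"gripper": 0},{"rot": [0,0,-3.7],"offset": [-0.2,-7.1,3],"gripper": 0},{"rot": [0,0,-3.7],"offset": [-0.2,-7.1,7],"gripper": 0},{"rot": [0,0,-3.7],"offset": [-0.2,-7.1,11],"gripper": 0},{"rot": [0,0,-3.7],"offset": [-0.2,-7.1,15],"gripper": 0},{"rot": [0,0,-3.7],"offset": [-0.2,-7.1,18],"gripper": 0},{"rot": [0,0,-3.7],"offset": [-0.2,-7.1,18],"gripper": 0}]'

```text
time_s: 25.15
position: [0.6854, -0.0017, 0.1072]
tcp_rot: [[0.995, -0.098, -0.011], [-0.098, -0.995, 0.001], [-0.011, -0.0, -1.0]]
force: [-2.4, 0.3, -0.1]
opening: 0.999
```

Request:
arm_command --targets '[{"rot": [0,0,0],"offset": [0,0,1.2],"gripper": 0},{"rot": [0,0,0],"offset": [0,0,2.5],"gripper": 0},{"rot": [0,0,0],"offset": [0,0,3.5],"gripper": 0},{"rot": [0,0,0],"offset": [0,0,3.5],"gripper": 0},{"rot": [0,0,0],"offset": [0,0,3.5],"gripper": 1},{"rot": [0,0,0],"offset": [0,0,3.5],"gripper": 1},{"rot": [0,0,0],"offset": [0,0,3.5],"gripper": 1},{"rot": [0,0,0],"offset": [0,0,3.5],"gripper": 1}]'

```text
time_s: 25.95
position: [0.6895, -0.0009, 0.0778]
tcp_rot: [[0.995, -0.096, 0.001], [-0.096, -0.995, -0.0], [0.001, 0.0, -1.0]]
force: [0.6, -0.1, -0.1]
opening: 0.722
```

Request:
arm_command --targets '[{"rot": [0,0,0],"offset": [0,0,0],"gripper": 1},{"rot": [0,0,0],"offset": [0,0,0],"gripper": 1},{"rot": [0,0,0],"offset": [0,0,0],"gripper": 1},{"rot": [0,0,0],"offset": [0,0,0],"gripper": 1},{"rot": [0,0,0],"offset": [0,0,0],"gripper": 1},{"rot": [0,0,0],"offset": [0,0,0],"gripper": 1},{"rot": [0,0,0],"offset": [0,0,0],"gripper": 1},{"rot": [0,0,0],"offset": [0,0,0],"gripper": 1}]'

```text
time_s: 26.75
position: [0.6891, -0.0009, 0.0772]
tcp_rot: [[0.995, -0.096, -0.0], [-0.096, -0.995, 0.0], [-0.0, -0.0, -1.0]]
force: [-0.9, 0.2, 0.6]
opening: 0.296
```

Request:
arm_command --targets '[{"rot": [0,0,0],"offset": [0,0,-2],"gripper": 1},{"rot": [0,0,0],"offset": [0,0,-5],"gripper": 1},{"rot": [0,0,0],"offset": [0,0,-9],"gripper": 1},{"rot": [0,0,0],"offset": [0,0,-13],"gripper": 1},{"rot": [0,0,0],"offset": [0,0,-17],"gripper": 1},{"rot": [0,0,0],"offset": [0,0,-21.5],"gripper": 1},{"rot": [0,0,0],"offset": [0,0,-21.5],"gripper": 1},{"rot": [0,0,0],"offset": [0,0,-21.5],"gripper": 1}]'

```text
time_s: 27.55
position: [0.6893, -0.0009, 0.2932]
tcp_rot: [[0.995, -0.096, 0.002], [-0.096, -0.995, -0.0], [0.002, 0.0, -1.0]]
force: [-0.2, -0.5, -2.9]
opening: 0.299
```

Request:
arm_command --targets '[{"rot": [0,0,-6],"offset": [-1.6,-1.7,0],"gripper": 1},{"rot": [0,0,-13],"offset": [-3.6,-3.7,0],"gripper": 1},{"rot": [0,0,-20],"offset": [-5.5,-5.6,0],"gripper": 1},{"rot": [0,0,-28],"offset": [-7.7,-7.8,0],"gripper": 1},{"rot": [0,0,-36],"offset": [-9.9,-10.1,0],"gripper": 1},{"rot": [0,0,-43.6],"offset": [-11.9,-12.2,0],"gripper": 1},{"rot": [0,0,-43.6],"offset": [-11.9,-12.2,0],"gripper": 1}]'

```text
time_s: 28.25
position: [0.5778, 0.1348, 0.2892]
tcp_rot: [[0.784, 0.621, -0.01], [0.621, -0.784, 0.001], [-0.007, -0.007, -1.0]]
force: [-0.6, 0.4, -1.2]
opening: 0.298
```

Request:
arm_command --targets '[{"rot": [0,0,-6],"offset": [0,-2.3,0],"gripper": 1},{"rot": [0,0,-13],"offset": [0,-5.1,0],"gripper": 1},{"rot": [0,0,-20],"offset": [-0.1,-7.8,0],"gripper": 1},{"rot": [0,0,-28],"offset": [-0.1,-11,0],"gripper": 1},{"rot": [0,0,-36],"offset": [-0.2,-14,0],"gripper": 1},{"rot": [0,0,-43.6],"offset": [-0.2,-17,0],"gripper": 1},{"rot": [0,0,-43.6],"offset": [-0.2,-17,0],"gripper": 1},{"rot": [0,0,-43.6],"offset": [-0.2,-17,0],"gripper": 1}]'

```text
time_s: 29.05
position: [0.4754, 0.2644, 0.2907]
tcp_rot: [[0.145, 0.989, -0.002], [0.989, -0.145, -0.001], [-0.002, -0.002, -1.0]]
force: [0.3, -0.1, -1.8]
opening: 0.296
```

Request:
arm_command --targets '[{"rot": [0,0,0],"offset": [0,0,3],"gripper": 1},{"rot": [0,0,0],"offset": [0,0,7],"gripper": 1},{"rot": [0,0,0],"offset": [0,0,11],"gripper": 1},{"rot": [0,0,0],"offset": [0,0,15],"gripper": 1},{"rot": [0,0,0],"offset": [0,0,17],"gripper": 1},{"rot": [0,0,0],"offset": [0,0,17],"gripper": 1},{"rot": [0,0,0],"offset": [0,0,17],"gripper": 1}]'

```text
time_s: 29.75
position: [0.4769, 0.2637, 0.1218]
tcp_rot: [[0.146, 0.989, -0.0], [0.989, -0.146, -0.0], [-0.0, -0.0, -1.0]]
force: [0.4, 0.5, -1.8]
opening: 0.296
```

```bash
python3 - <<'E'
from h import *
s=bot.read_state();print(s['position'],s['opening'],np.round(s['tcp_rot'],3).tolist())
a=cap('side')['frame'][70:260,110:310]; b=cap('wrist','w7.png')['frame']
a=cv2.resize(a,(400,380)); b=cv2.resize(b,(400,300)); o=np.zeros((380,800,3),np.uint8); o[:,:400]=a; o[:300,400:]=b
cv2.imwrite('pics/p7.png',o[:,:,::-1])
E
```

```text
[0.47692166 0.26372767 0.12178987] 0.29620704275352067 [[0.146, 0.989, -0.0], [0.989, -0.146, -0.0], [-0.0, -0.0, -1.0]]
```

View pics/p7.png

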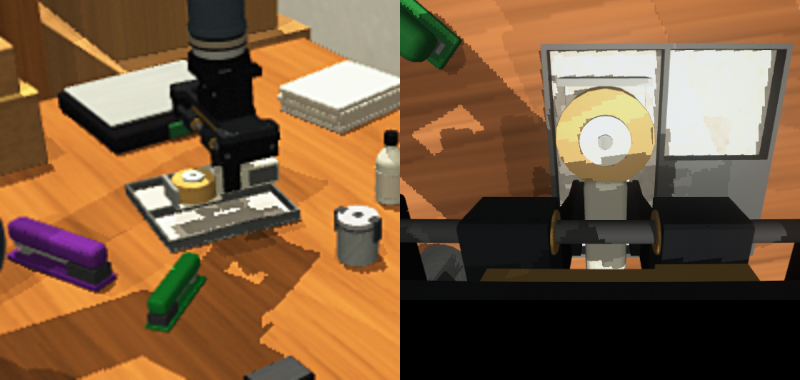

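The gun is centred over its bay (hub at (604,141), bay edges at 549 and 656). Lower, then open only a little inside the bay.

Request:
arm_command --targets '[{"rot": [0,0,0],"offset": [0,0,1.2],"gripper": 1},{"rot": [0,0,0],"offset": [0,0,2.4],"gripper": 1},{"rot": [0,0,0],"offset": [0,0,3.4],"gripper": 1},{"rot": [0,0,0],"offset": [0,0,4],"gripper": 1},{"rot": [0,0,0],"offset": [0,0,4],"gripper": 1},{"rot": [0,0,0],"offset": [0,0,4],"gripper": 1},{"rot": [0,0,0],"offset": [0,0,4],"gripper": 0.58},{"rot": [0,0,0],"offset": [0,0,4],"gripper": 0.58}]'

```text
time_s: 30.65
position: [0.4763, 0.2646, 0.0826]
tcp_rot: [[0.144, 0.99, 0.001], [0.99, -0.144, 0.0], [0.0, 0.001, -1.0]]
force: [0.3, 0.7, -0.1]
opening: 0.385
```

Request:
arm_command --targets '[{"rot": [0,0,0],"offset": [0,0,0],"gripper": 0.58},{"rot": [0,0,0],"offset": [0,0,0],"gripper": 0.58},{"rot": [0,0,0],"offset": [0,0,-2],"gripper": 0.58},{"rot": [0,0,0],"offset": [0,0,-5],"gripper": 0.58},{"rot": [0,0,0],"offset": [0,0,-9],"gripper": 0},{"rot": [0,0,0],"offset": [0,0,-13],"gripper": 0},{"rot": [0,0,0],"offset": [0,0,-17],"gripper": 0},{"rot": [0,0,0],"offset": [0,0,-21],"gripper": 0}]'

```text
time_s: 31.45
position: [0.4756, 0.2644, 0.2941]
tcp_rot: [[0.144, 0.99, 0.0], [0.99, -0.144, 0.0], [0.0, 0.0, -1.0]]
force: [0.6, 0.3, -0.8]
opening: 0.697
```

Request:
arm_command --targets '[{"rot": [0,0,8],"offset": [-2.3,1.6,0],"gripper": 0},{"rot": [0,0,16],"offset": [-4.6,3.1,0],"gripper": 0},{"rot": [0,0,24],"offset": [-6.9,4.7,0],"gripper": 0},{"rot": [0,0,32],"offset": [-9.2,6.2,0],"gripper": 0},{"rot": [0,0,40],"offset": [-11.5,7.8,0],"gripper": 0},{"rot": [0,0,48],"offset": [-13.8,9.3,0],"gripper": 0},{"rot": [0,0,56],"offset": [-16.1,10.9,0],"gripper": 0},{"rot": [0,0,57.7],"offset": [-16.1,10.9,0],"gripper": 0}]'

```text
time_s: 32.25
position: [0.5623, 0.0866, 0.2924]
tcp_rot: [[0.916, 0.401, 0.002], [0.401, -0.916, -0.001], [0.001, 0.002, -1.0]]
force: [0.1, -0.1, 0.1]
opening: 1.003
```

Request:
arm_command --targets '[{"rot": [0,0,0],"offset": [0,0,0],"gripper": 0},{"rot": [0,0,0],"offset": [0,0,4],"gripper": 0},{"rot": [0,0,0],"offset": [0,0,8],"gripper": 0},{"rot": [0,0,0],"offset": [0,0,12],"gripper": 0},{"rot": [0,0,0],"offset": [0,0,12],"gripper": 0},{"rot": [0,0,0],"offset": [0,0,12],"gripper": 0}]'

```text
time_s: 32.85
position: [0.56, 0.0904, 0.1723]
tcp_rot: [[0.913, 0.409, -0.002], [0.409, -0.913, 0.0], [-0.001, -0.001, -1.0]]
force: [-0.1, -0.4, 0.1]
opening: 0.999
```

```bash
python3 - <<'E'
from h import *
s=bot.read_state();print(s['position'],s['opening'],np.round(s['tcp_rot'],3).tolist())
a=cap('side')['frame'][70:260,210:410]; b=cap('wrist','w8.png')['frame']
a=cv2.resize(a,(400,380)); b=cv2.resize(b,(400,300)); o=np.zeros((380,800,3),np.uint8); o[:,:400]=a; o[:300,400:]=b
cv2.imwrite('pics/p8.png',o[:,:,::-1])
E
```

```text
[0.56004697 0.0904289  0.17229459] 0.9994294711252049 [[0.913, 0.409, -0.002], [0.409, -0.913, 0.0], [-0.001, -0.001, -1.0]]
```

View pics/p8.png

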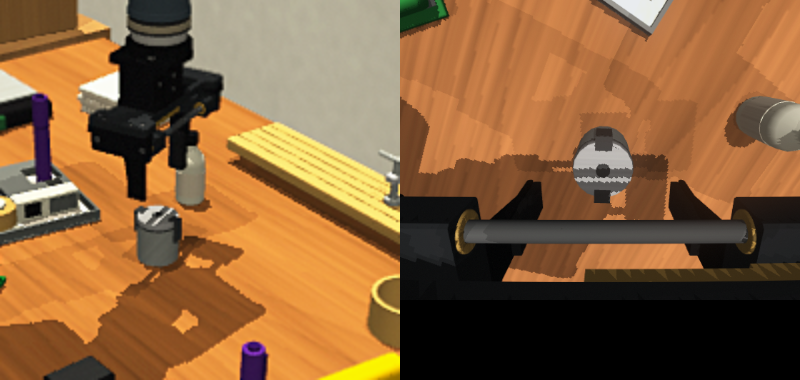

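The tin's clips are at (602,132) and (602,196), square to the jaws and centred. Descend and grip. (13 pictures viewed so far.)

Request:
arm_command --targets '[{"rot": [0,0,0],"offset": [0,0,3],"gripper": 0},{"rot": [0,0,0],"offset": [0,0,6],"gripper": 0},{"rot": [0,0,0],"offset": [0,0,8.3],"gripper": 0},{"rot": [0,0,0],"offset": [0,0,8.3],"gripper": 0},{"rot": [0,0,0],"offset": [0,0,8.3],"gripper": 1},{"rot": [0,0,0],"offset": [0,0,8.3],"gripper": 1},{"rot": [0,0,0],"offset": [0,0,8.3],"gripper": 1},{"rot": [0,0,0],"offset": [0,0,8.3],"gripper": 1}]'

```text
time_s: 33.75
position: [0.5613, 0.0895, 0.0906]
tcp_rot: [[0.914, 0.407, 0.002], [0.407, -0.914, -0.0], [0.002, 0.001, -1.0]]
force: [1.1, 0.4, -1.2]
opening: 0.724
```

Request:
arm_command --targets '[{"rot": [0,0,0],"offset": [0,0,0],"gripper": 1},{"rot": [0,0,0],"offset": [0,0,0],"gripper": 1},{"rot": [0,0,0],"offset": [0,0,0],"gripper": 1},{"rot": [0,0,0],"offset": [0,0,0],"gripper": 1},{"rot": [0,0,0],"offset": [0,0,0],"gripper": 1}]'

```text
time_s: 34.25
position: [0.5606, 0.0894, 0.0898]
tcp_rot: [[0.913, 0.407, -0.0], [0.407, -0.913, -0.0], [-0.0, 0.0, -1.0]]
force: [-0.6, -0.3, 5.8]
opening: 0.591
```

Request:
arm_command --targets '[{"rot": [0,0,0],"offset": [0,0,-2],"gripper": 1},{"rot": [0,0,0],"offset": [0,0,-5],"gripper": 1},{"rot": [0,0,0],"offset": [0,0,-9],"gripper": 1},{"rot": [0,0,0],"offset": [0,0,-13],"gripper": 1},{"rot": [0,0,0],"offset": [0,0,-17],"gripper": 1},{"rot": [0,0,0],"offset": [0,0,-20.3],"gripper": 1},{"rot": [0,0,0],"offset": [0,0,-20.3],"gripper": 1}]'

```text
time_s: 34.95
position: [0.5631, 0.0895, 0.2969]
tcp_rot: [[0.913, 0.407, 0.011], [0.407, -0.913, -0.0], [0.01, 0.005, -1.0]]
force: [1.5, -0.0, -2.7]
opening: 0.59
```

Request:
arm_command --targets '[{"rot": [0,0,-6],"offset": [0,-3,0],"gripper": 1},{"rot": [0,0,-13],"offset": [0,-7,0],"gripper": 1},{"rot": [0,0,-21],"offset": [0,-11,0],"gripper": 1},{"rot": [0,0,-29],"offset": [0,-15,0],"gripper": 1},{"rot": [0,0,-37],"offset": [0,-19,0],"gripper": 1},{"rot": [0,0,-45],"offset": [0,-23,0],"gripper": 1},{"rot": [0,0,-52],"offset": [-0.1,-26.5,0],"gripper": 1},{"rot": [0,0,-57.7],"offset": [-0.1,-29.5,0],"gripper": 1}]'

```text
time_s: 35.75
position: [0.4376, 0.3597, 0.29]
tcp_rot: [[0.139, 0.99, -0.004], [0.99, -0.139, -0.002], [-0.002, -0.004, -1.0]]
force: [-0.0, 0.6, -2.1]
opening: 0.592
```

Request:
arm_command --targets '[{"rot": [0,0,0],"offset": [0,0,0],"gripper": 1},{"rot": [0,0,0],"offset": [0,0,0],"gripper": 1},{"rot": [0,0,0],"offset": [0,0,0],"gripper": 1},{"rot": [0,0,0],"offset": [0,0,4],"gripper": 1},{"rot": [0,0,0],"offset": [0,0,8],"gripper": 1},{"rot": [0,0,0],"offset": [0,0,12],"gripper": 1},{"rot": [0,0,0],"offset": [0,0,15],"gripper": 1},{"rot": [0,0,0],"offset": [0,0,15],"gripper": 1}]'

```text
time_s: 36.55
position: [0.438, 0.3558, 0.1381]
tcp_rot: [[0.147, 0.989, -0.009], [0.989, -0.147, -0.005], [-0.006, -0.008, -1.0]]
force: [-0.6, -0.7, -2.4]
opening: 0.589
```

```bash
python3 - <<'E'
from h import *
s=bot.read_state();print(s['position'],s['opening'],np.round(s['tcp_rot'],3).tolist())
a=cap('side')['frame'][70:260,110:310]; b=cap('wrist','w9.png')['frame']
a=cv2.resize(a,(400,380)); b=cv2.resize(b,(400,300)); o=np.zeros((380,800,3),np.uint8); o[:,:400]=a; o[:300,400:]=b
cv2.imwrite('pics/p9.png',o[:,:,::-1])
E
```

```text
[0.43798229 0.35582159 0.13805426] 0.5894901470346628 [[0.147, 0.989, -0.009], [0.989, -0.147, -0.005], [-0.006, -0.008, -1.0]]
```

View pics/p9.png

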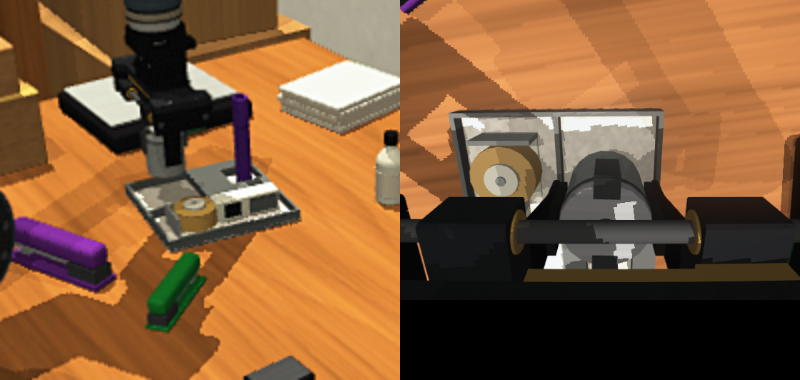

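The gun lies in its bay, marker a is upright, and the tin is over its bay. Lower it and open only to about 61 mm, to stay clear of the tape gun's roll.

Request:
arm_command --targets '[{"rot": [0,0,0],"offset": [0,0,1.5],"gripper": 1},{"rot": [0,0,0],"offset": [0,0,3],"gripper": 1},{"rot": [0,0,0],"offset": [0,0,4.2],"gripper": 1},{"rot": [0,0,0],"offset": [0,0,4.8],"gripper": 1},{"rot": [0,0,0],"offset": [0,0,4.8],"gripper": 1},{"rot": [0,0,0],"offset": [0,0,4.8],"gripper": 1},{"rot": [0,0,0],"offset": [0,0,4.8],"gripper": 0.3},{"rot": [0,0,0],"offset": [0,0,4.8],"gripper": 0.3}]'

```text
time_s: 37.45
position: [0.4402, 0.3589, 0.0951]
tcp_rot: [[0.144, 0.99, 0.002], [0.99, -0.144, 0.001], [0.001, 0.001, -1.0]]
force: [-0.0, 0.5, 0.4]
opening: 0.672
```

Request:
arm_command --targets '[{"rot": [0,0,0],"offset": [0,0,0],"gripper": 0.3},{"rot": [0,0,0],"offset": [0,0,0],"gripper": 0.3},{"rot": [0,0,0],"offset": [0,0,-2],"gripper": 0.3},{"rot": [0,0,0],"offset": [0,0,-5],"gripper": 0.3},{"rot": [0,0,0],"offset": [0,0,-9],"gripper": 0.3},{"rot": [0,0,0],"offset": [0,0,-13],"gripper": 0.3},{"rot": [0,0,0],"offset": [0,0,-17],"gripper": 0.3},{"rot": [0,0,0],"offset": [0,0,-20],"gripper": 0.3}]'

```text
time_s: 38.25
position: [0.44, 0.3588, 0.2971]
tcp_rot: [[0.144, 0.99, 0.003], [0.99, -0.144, 0.002], [0.002, 0.003, -1.0]]
force: [0.3, 0.4, -0.4]
opening: 0.697
```

Request:
arm_command --targets '[{"rot": [0,0,0],"offset": [0,5,0],"gripper": 0.3},{"rot": [0,0,0],"offset": [0,10,0],"gripper": 0.3},{"rot": [0,0,0],"offset": [-4,14,0],"gripper": 0.3},{"rot": [0,0,0],"offset": [-9,14,0],"gripper": 0.3},{"rot": [0,0,0],"offset": [-14,14,0],"gripper": 0.3},{"rot": [0,0,0],"offset": [-19,14,0],"gripper": 0.3},{"rot": [0,0,0],"offset": [-24,14,0],"gripper": 0.3},{"rot": [0,0,0],"offset": [-24,14,0],"gripper": 0.3}]'

```text
time_s: 39.05
position: [0.5426, 0.096, 0.2942]
tcp_rot: [[0.15, 0.989, -0.002], [0.989, -0.15, -0.002], [-0.002, -0.001, -1.0]]
force: [-0.1, 0.6, 0.6]
opening: 0.702
```

```bash
python3 - <<'E'
from h import *
s=bot.read_state();print(s['position'],s['time_s'])
a=cap('side','fin_side.png')['frame'][110:310,150:430]; b=cap('scene','fin_scene.png')['frame'][150:310,120:440]
o=np.zeros((600,800,3),np.uint8); a=cv2.resize(a,(420,300)); b=cv2.resize(b,(600,300),interpolation=cv2.INTER_CUBIC); o[:300,:420]=a; o[300:,:600]=b
cv2.imwrite('pics/fin.png',o[:,:,::-1])
E
```

```text
[0.5426416  0.09603496 0.2942105 ] 39.05
```

View pics/fin.png

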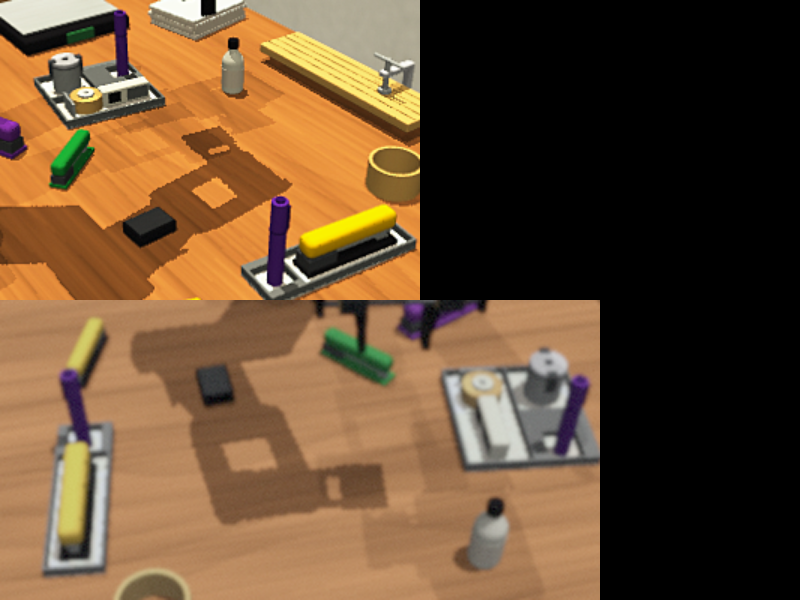

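All five items appear seated and upright: tin (548,370), gun (485,410), marker a (565,450), marker b (78,430), stapler (75,500). One numeric check, then hand in.

```bash
python3 - <<'E'
from h import *
def loc(p,o,t):
    t=np.radians(t);d=np.array(p)-o; return (np.array([[np.cos(t),np.sin(t)],[-np.sin(t),np.cos(t)]])@d).round().tolist()
SQ=((478,308.5),-8.3); SL=((495.3,-275.2),-6.6)
pk={'side':((65,57),(86,94)),'scene':((548,58),(483,82))}
for n in pk:
    c=cap(n); sc=np.array([280/420,200/300] if n=='side' else [320/600,160/300]); o=np.array([150,110] if n=='side' else [120,150])
    for nm,p,z in zip(('tin','hub'),pk[n],(.063,.036)): print(n,nm,loc(ground(c,[np.array(p)*sc+o],z)[0,:2]*1000,*SQ))
    h=cv2.cvtColor(c['frame'],cv2.COLOR_RGB2HSV); m=cv2.inRange(h,(120,80,25),(150,255,255)); k,l,st,_=cv2.connectedComponentsWithStats(m)
    for i in range(1,k):
        if st[i,4]>150 and st[i,3]>1.7*st[i,2]:
            p=np.argwhere(l==i)[:,::-1]; f=p[p[:,1]>=p[:,1].max()-4].mean(0); t=p[p[:,1]<=p[:,1].min()+4].mean(0)
            a=ground(c,[f],.004)[0,:2]*1000; b=ground(c,[t],.13)[0,:2]*1000; T=SQ if a[1]>0 else SL; print(n,'marker foot',loc(a,*T),'top',loc(b,*T))
    m=cv2.inRange(h,(20,150,80),(34,255,255)); k,l,st,_=cv2.connectedComponentsWithStats(m)
    for i in range(1,k):
        if st[i,4]>150:
            q=ground(c,np.argwhere(l==i)[:,::-1],.05)[:,:2]*1000; r=cv2.minAreaRect(q.astype(np.float32)); print(n,'yellow',loc(r[0],*SL),np.round(r[1]))
E
```

```text
side tin [-41.0, 56.0]
side hub [-41.0, -46.0]
side marker foot [71.0, 65.0] top [62.0, 45.0]
side marker foot [-90.0, 2.0] top [-89.0, 5.0]
side yellow [20.0, -3.0] [ 47. 159.]
side yellow [-269.0, -24.0] [ 36. 109.]
scene tin [-50.0, 46.0]
scene hub [-37.0, -44.0]
scene marker foot [-105.0, -4.0] top [-85.0, 2.0]
scene marker foot [64.0, 44.0] top [68.0, 40.0]
```

```bash
python3 -c "
from h import *
print(ticket.hand_in())"
```

```text
the job is handed in; nothing more can be done
None
```

Both kits are made up, and the job was handed in at about 39 s of the 118 s allowed. The square tray holds the tape gun, the tin and one marker. The slim tray holds the larger yellow stapler and the other marker.

**Last checks, in tray frames (mm):**

| Item | Measured | Target | Note |
|---|---|---|---|
| Tape-gun roll hub | about (-39, -45) | (-41, -44) | both views agree |
| Tin | (-41, 56) and (-50, 46) | (-45, 44) | both inside the ±18 mm tolerance, the first by only 6 mm |
| Stapler | (20, -3) | (25, 0) | side view only; the scene-view mask did not pick it up |
| Marker, square tray | foot (64, 44) | (64, 44) | scene view |
| Marker, slim tray | foot (-90, 2) | (-91, 0) | side view |

- **Readings that disagreed:** two marker feet read off-target in the view where another object hides the foot. They were (71, 65) for the square tray from the side and (-105, -4) for the slim tray from the scene camera. I took the unobstructed view for each; the tops agree with it to about 6 mm.
- **What went wrong:** on the first marker I lifted before the fingers had closed. The marker was left standing untouched, and the second try worked.
- **Left alone:** nothing came near the glue bottle or the spare tape roll. They look unmoved in the last pictures, though I did not measure them again.
- **Not measured:** I judged by eye and by the release heights that each item rests on its floor and is upright.

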